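Mix the gene-pool beads

TASK

The ten alleles of the genetic-drift exercise, five red and five blue beads, were tipped back into the white bowl and lie with the colours apart. Take the white stirring rod out of the tube rack, put its foot down among the beads and stir them round and round the bowl, at least three full turns and on until they are well mixed (at most one bead of each colour left without one of the other colour right beside it, no more than half a bead's width away), then stand the rod back in an open hole of the rack. Stir with the rod only, keep every bead in the bowl and the bowl where it is, and leave the spatula and the brown dropper bottle alone.

Things in the scene. Friction and masses are not known exactly. Their poses are not given: they have to be found in the camera images.
- bowl: White enamelled bowl, dark blue rim, loose on the bench, 0.6 kg. Origin: centre of its underside, z up; it is round, so its x does not show. 58 mm high, 122 mm across the rim outside, 114 inside, foot 60 mm across. Inside: flat middle 44 mm across, 5 mm above the origin, then a dish rising to 14.5 mm at 48 mm from the axis, then a steep wall to the rim. Beads roll towards the middle.
- rack: White plastic test-tube rack, fixed, 56 (its x) by 208 (its y) by 78 mm high. Origin: centre of its underside, z up. 18 mm round open holes at y = -48, -16, 16, 48 mm, x = 0, straight down through top plate (top at z = 78) and middle plate to the solid base (z = 10). Rod in hole +48 or -48, spatula in the other, +16 and -16 empty; capped tubes at y = +80 and -80 reach z = 124 mm.
- rod: White stirring rod, straight, round, 12 mm in diameter, 220 mm long, flat ends, 55 g. Origin: its centre, half-way along; z runs along the rod to its top end. It starts upright in the rack, foot on the base: its top is 230 mm above the bench, its upper 150 mm clear above the rack's top plate.
- rod_foot (a point): Centre of the rod's lower end face, 110 mm below the rod's centre.
- spatula: Bystander: spatula with a brown wooden handle (13 mm diameter) and steel blade pointing up, 172 mm long, standing loose in the rack; its top is 182 mm above the bench. Origin: 80 mm above its foot.
- dropper: Bystander: brown dropper bottle with black cap and rubber teat, 38 mm diameter, 108 mm tall, loose. Origin: centre of its underside.
- red1: Red glass bead, a plain ball of 20 mm diameter, 10 g, in the bowl. Origin: its centre.
- red2: Red glass bead, a plain ball of 20 mm diameter, 10 g, in the bowl. Origin: its centre.
- red3: Red glass bead, a plain ball of 20 mm diameter, 10 g, in the bowl. Origin: its centre.
- red4: Red glass bead, a plain ball of 20 mm diameter, 10 g, in the bowl. Origin: its centre.
- red5: Red glass bead, a plain ball of 20 mm diameter, 10 g, in the bowl. Origin: its centre.
- blue1: Blue glass bead, a plain ball of 20 mm diameter, 10 g, in the bowl. Origin: its centre.
- blue2: Blue glass bead, a plain ball of 20 mm diameter, 10 g, in the bowl. Origin: its centre.
- blue3: Blue glass bead, a plain ball of 20 mm diameter, 10 g, in the bowl. Origin: its centre.
- blue4: Blue glass bead, a plain ball of 20 mm diameter, 10 g, in the bowl. Origin: its centre.
- blue5: Blue glass bead, a plain ball of 20 mm diameter, 10 g, in the bowl. Origin: its centre.
Not all that is in view belongs to the job. What is shaped like the bowl but green, turquoise or yellow is not meant.

How it is judged:
By the outcome, as a careful person would: the job done as asked, in the order asked, and still so for the second after the job is handed in, with the robot touching nothing.
It also fails if it takes over 64 s, if anything falls off the work surface, if the arm or the gripper's body presses on something with over 40 N, if the wrist force passes 120 N, or if a joint passes its speed limit or range.

ROBOT

A 6-joint arm with a two-finger parallel gripper is mounted at the origin on the work surface. World frame = base frame: x ahead of the robot, y to its left, z up, the work surface at z = 0. Lengths are in mm, angles in rad, forces in N, time in s.
With the tool pointing down it reaches from about 350 to 975 mm from the base axis. Payload 7.1 kg.
Tool frame: the origin (TCP) lies between the finger pads; the fingertips stand 17 mm ahead of it and the grasp point (between the pads) lies 2 mm behind it (tip_reach is the y of the fingertips in the tool frame, in mm); y points along the fingers, x is the direction in which the jaws open and shut, and the axes are right-handed (so a half turn about y gives the same grasp; the last joint's range is limited). The gripper opens to 88 mm and grips with 3 to 60 N. Pads are 20 mm wide; open, the fingers measure 115 mm over their backs; the gripper's body (75 mm by 178 mm) begins 61 mm behind the grasp point.
Start: joints at [-1.292, 0.423, 1.63, -0, 1.089, -0.019], TCP at [183.404, -597.468, 210.475] pointing down, gripper open.
Joint ranges: [-3, 3], [-0.9, 2.11], [0.09, 2.58], [-1.31, 4.45], [0.11, 2.69], [-2.54, 2.54]. Speed limits (rad/s): [2.39, 2.39, 3.01, 3.14, 3.14, 3.14].

INTERFACE

Orientations are given as a rotation vector (axis times angle).
In Python, from workcell import get_obs, get_image, camera_model, close_job, silhouettes, tip_of, tip_reach gives the robot as it stands. The module is installed in compiled form; this text tells all that it offers.
- The arm moves only by the tool arm_command, never from a script. Its argument "targets" is a list of rows, each a list of 4 numbers: the shift along the tool's x, y, z in mm, then the turn about the tool's y in rad. A call has 1 to 20 rows; each row shifts and turns the commanded pose from where the row before left it, along the tool's axes as they then stand; what a row does not reach is not made up. A row lasts 1/12 s, in which the tool goes at most 41.7 mm and 7.16 degrees, less where a joint would pass 70% of its speed; a pose out of reach is approached as far as the arm can. A call is refused whole if a number of a shift passes 41.7 or a number of a turn 0.125, either way. A call with a gripper value outside its range is refused whole. "gripper" is the opening in per cent of the stroke, from 0 (shut) to 100 (fully open), set as the call begins (left out, the last holds). The fingers move at their own pace and stop on an object; the grip force is fixed at half the most. Time passes only in rows, so rows that do not move let the fingers close. It gives the time, the measured TCP pose, the force and the opening at its end, in the units of the state.
- get_obs(): the state, without advancing time (a new reading comes with each control period).
- get_image(name): name is "side" or "top" or "wrist"; returns the picture (384x512x3 uint8, blue, green, red); there is no depth.
- camera_model(name): a dict with "mtx" (3x3 intrinsics, pixels), "dist" ([k1, k2, p1, p2, k3] as OpenCV has them; the pictures are not rectified), "position" and "orientation" of the camera in the world. Camera axes: x right, y up, looking along -z (the intrinsics and any distortion apply to the point x, -y, -z); pixel columns grow to the right and rows downward; lengths in mm; the calibration is good to about 2 mm. A picture is of the moment at which its call begins: read the wrist's pose just before it. camera_model takes no time and is no camera call; for the wrist camera it gives the pose at the moment of the call.
- close_job(): hands the job in, once; it reports no verdict.
Trained networks look in the newest picture that a camera, given by its name, has taken for a name from the list of things; names that differ only in an ending like _2 or _b are one class to them, and where a whole thing is asked for, a point or a joint stands for the part that bears it (a point fixed in the world has none). Each returns a list of dicts, best first, with "conf" (0 to 1); they miss things now and then, are a little off and sometimes report something else, mostly with a low value. They report only what shows in the picture. A call takes as long as a camera call. They do not tell look-alikes from the thing itself.
- silhouettes(camera, thing): "pixels" (384x512 bool, what is visible of it) and "at" ([column, row] in pixels, amid what is visible of it).
- tip_of(camera, thing): "at" ([column, row] in pixels: a listed point, or the origin of a listed thing).
The state is a dict: "t": time; "qpos": joint angles; "qvel": joint speeds; "joint_torque": joint torques, N m; "ee_pos": TCP position; "orientation": TCP orientation; "ft_force": force on the tool from outside, world axes, zero at the start; "moment": the same for the moment, N m; "width": finger opening in mm.
Only numpy, scipy, OpenCV 4.12 (cv2) and the standard library are available. Lean on these libraries where they do the work, as an engineer would, in place of code of your own. Each camera call takes 0.05 s, during which the arm holds its last target. There are 200 camera calls.

## Working session

There is one attempt and no reset: what is moved stays moved. The work goes in short steps, Python scripts to look and compute and a tool call to move; the robot and the scene stay as the last step left them, time stands still between calls to the robot, and variables do not carry over. Pictures are saved under pics/ and viewed, about 8 in all and at most 12, crops included, and the job is handed in when it is done.

Besides the shell and the picture viewer there is one more tool, called after "Call:" by a JSON object that holds its "fn" and its "kwargs", one argument or row to a line. arm_command: Moves the arm, as the interface text tells. Its arguments: {"type":"object","properties":{"targets":{"type":"array","items":{"type":"array","items":{"type":"number"}}},"gripper":{"type":"number"}},"required":["targets"]}

```bash
mkdir -p pics; cat > h.py <<'E'
import numpy as np, cv2
from scipy.spatial.transform import Rotation as R
from workcell import *
def cam(n):
    m=camera_model(n); o=np.array(m["orientation"],float)
    Rm=o if o.shape==(3,3) else (R.from_rotvec(o).as_matrix() if o.size==3 else R.from_quat(o).as_matrix())
    return np.array(m["mtx"],float),np.array(m["dist"],float),np.array(m["position"],float),Rm
def ray(n,px):
    K,d,p,Rm=cam(n); u=cv2.undistortPoints(np.array([[px]],float),K,d)[0,0]
    v=Rm@np.array([u[0],-u[1],-1]); return p,v/np.linalg.norm(v)
def onz(n,px,z):
    p,v=ray(n,px); return p+v*(z-p[2])/v[2]
def proj(n,X):
    K,d,p,Rm=cam(n); c=(np.atleast_2d(X)-p)@Rm; c=c*[1,-1,-1]
    return cv2.projectPoints(c,np.zeros(3),np.zeros(3),K,d)[0][:,0]
def tri(n1,p1,n2,p2):
    a,u=ray(n1,p1); b,v=ray(n2,p2)
    s=np.linalg.lstsq(np.c_[u,-v],b-a,rcond=None)[0]
    A=a+s[0]*u;B=b+s[1]*v; return (A+B)/2,np.linalg.norm(A-B)
E
python3 - <<'E'
from h import *
a=get_image("top");b=get_image("side")
cv2.imwrite("pics/1.png",np.vstack([a,b])[:, :] if 0 else cv2.resize(np.hstack([a,b]),(800,300)))
cv2.imwrite("pics/top.png",a);cv2.imwrite("pics/side.png",b)
print(camera_model("top"),camera_model("side"),camera_model("wrist"),get_obs())
for c in("top","side"):
  for t in("bowl","rack","rod","spatula","dropper"):
    print(c,t,[(np.round(x["at"]),round(x["conf"],2)) for x in tip_of(c,t)][:4])
E
```

```text
{'mtx': array([[400.24679149,   0.        , 252.8662336 ],
       [  0.        , 400.24679149, 194.85516637],
       [  0.        ,   0.        ,   1.        ]]), 'dist': array([0.01336016, 0.        , 0.        , 0.        , 0.        ]), 'position': array([ 352.39019202,  -58.76263267, 1094.37140447]), 'orientation': array([ 0.15746769, -0.14551619, -1.57336162])} {'mtx': array([[455.66090832,   0.        , 252.34974739],
       [  0.        , 455.66090832, 194.15193344],
       [  0.        ,   0.        ,   1.        ]]), 'dist': array([0.01899273, 0.        , 0.        , 0.        , 0.        ]), 'position': array([512.91569036, 906.61071131, 869.16537113]), 'orientation': array([ 0.00545031, -1.36389246, -2.76545058])} {'mtx': array([[320.73182358,   0.        , 252.02577077],
       [  0.        , 320.73182358, 192.67165055],
       [  0.        ,   0.        ,   1.        ]]), 'dist': array([-0.00402556,  0.        ,  0.        ,  0.        ,  0.        ]), 'position': array([ 259.87347156, -573.07003255,  383.93288745]), 'orientation': array([-0.2544023 ,  0.19012116, -1.262
[... 589 characters left out ...]
0240915 , -0.02244964, -0.01991692]), 'width': 88.02894036456208}
top bowl [(array([370., 255.]), 0.97), (array([282., 210.]), 0.9), (array([379., 156.]), 0.83), (array([345., 199.]), 0.79)]
top rack [(array([175., 203.]), 0.76)]
top rod [(array([143., 199.]), 0.44)]
top spatula [(array([279., 219.]), 0.61), (array([184., 195.]), 0.52)]
top dropper [(array([183., 193.]), 0.37)]
side bowl [(array([220., 161.]), 0.9), (array([260., 215.]), 0.84), (array([255., 178.]), 0.82), (array([301., 170.]), 0.74)]
side rack [(array([248., 294.]), 0.78)]
side rod [(array([250., 273.]), 0.57)]
side spatula [(array([245., 252.]), 0.51)]
side dropper [(array([189., 220.]), 0.87), (array([266., 208.]), 0.64)]
```

View pics/top.png

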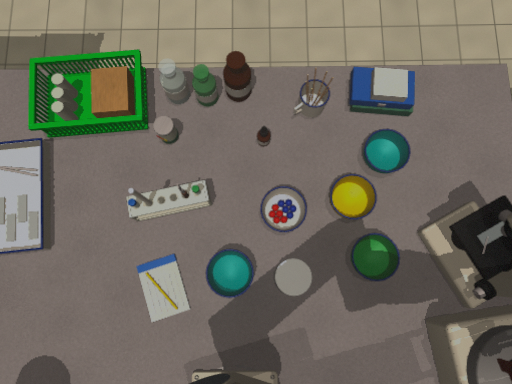

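View pics/side.png

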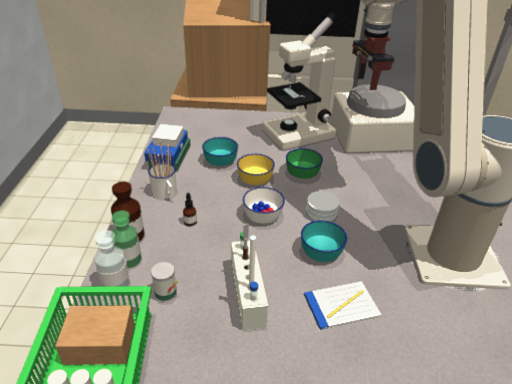

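White bowl: top (283,209), side (263,207). Look-alikes are turquoise (386,151) and (230,272), yellow (352,197), green (375,257), and a white dish stack (293,277). The rod is at about top (140,195) / side (253,260). The spatula should be near the green-capped tube, top (184,190), and the dropper is at top (264,135). I'll check with a close crop.

```bash
python3 - <<'E'
from h import *
a=cv2.imread("pics/top.png");b=cv2.imread("pics/side.png")
A=cv2.resize(a[175:227,115:219],None,fx=5.77,fy=5.77,interpolation=3)[:300,:600]
B=cv2.resize(b[225:335,215:280],(354,600),interpolation=3)
C=cv2.resize(a[180:235,255:310],(300,300),interpolation=3)
A=cv2.resize(A,(440,220));cv
E
python3 - <<'E'
from h import *
a=cv2.imread("pics/top.png");b=cv2.imread("pics/side.png")
A=cv2.resize(a[178:222,120:216],(480,220),interpolation=3)   # x5
C=cv2.resize(a[180:240,255:315],(300,300),interpolation=3)  # x5
B=cv2.resize(b[225:335,220:280],(300,550),interpolation=3)   # x5
o=np.zeros((560,790,3),np.uint8);o[:220,:480]=A;o[230:530,:300]=C;o[:550,485:785]=B
cv2.imwrite("pics/c.png",o)
# bowl via rim silhouettes
for c in("top","side"):
  for s in silhouettes(c,"bowl"):
    if np.hypot(*(np.array(s["at"])-([283,209] if c=="top" else [263,206])))<14:
      ys,xs=np.nonzero(s["pixels"]);print(c,s["at"],s["conf"],xs.min(),xs.max(),ys.min(),ys.max())
      px=[(xs.min()+xs.max())/2,(ys.min()+ys.max())/2]; print(onz(c,px,40))
print([ (s["at"],s["conf"]) for s in silhouettes("side","rod")],[ (s["at"],s["conf"]) for s in silhouettes("top","rod")])
E
```

```text
top [280.3, 206.6] 0.85 260 306 187 232
[ 517.75330991 -131.42677936   40.        ]
side [265.4, 202.2] 0.86 243 284 187 223
[ 517.17089575 -123.61329624   40.        ]
[([253.8, 260.0], 0.67)] [([140.6, 195.1], 0.62)]Traceback (most recent call last):
  File "<stdin>", line 6, in <module>
NameError: name 'cv' is not defined. Did you mean: 'cv2'?
```

View pics/c.png

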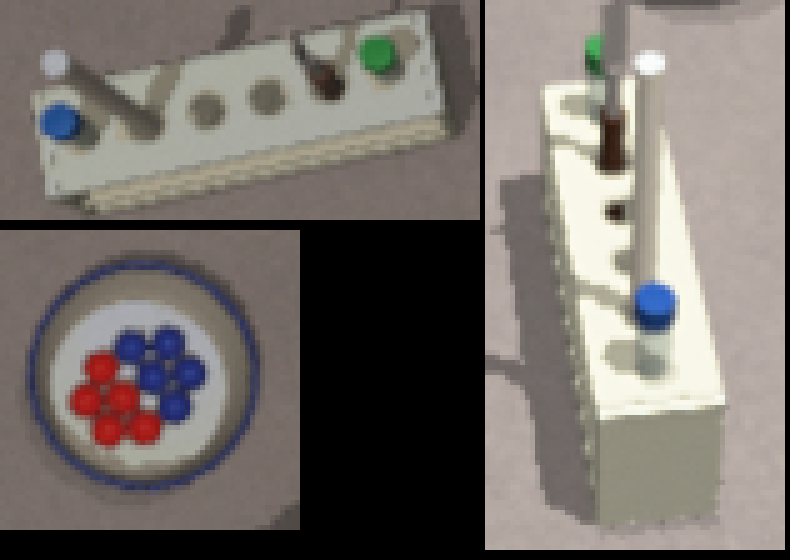

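```bash
python3 - <<'E'
from h import *
print("rodtop",onz("top",[131,190.6],230),onz("side",[253.1,237.4],230),tri("top",[131,190.6],"side",[253.1,237.4]))
print("bowl",onz("top",[283.7,209],58), onz("side",[263.5,205],58))
h1=onz("top",[161.4,200.4],78);h2=onz("top",[173.4,197.4],78)
b=onz("top",[132,202.4],124);g=onz("top",[195.6,189.2],124);print(h1,h2,b,g,b-g,np.degrees(np.arctan2(*(b-g)[:2])))
b2=onz("side",[254,285.5],124);g2=onz("side",[241.5,236],124);print(b2,g2)
o=get_obs();Rm=R.from_rotvec(o["orientation"]).as_matrix();print(Rm.round(3))
E
```

```text
rodtop [533.02384856 216.22953433 230.        ] [533.85319498 219.94782907 230.        ] (array([533.7695045 , 217.08149463, 227.28272465]), np.float64(0.3510616982643994))
bowl [ 516.23911062 -132.04618774   58.        ] [ 517.0785213  -101.24859943   58.        ]
[538.23895968 184.68813165  78.        ] [545.85825966 153.91310323  78.        ] [525.44857049 245.96404703 124.        ] [557.31790671  89.8425242  124.        ] [-31.86933623 156.12152283   0.        ] -11.537369065587592
[527.5896962  255.21733627 124.        ] [565.31014799 103.33926659 124.        ]
[[ 0.293  0.     0.956]
 [-0.956 -0.     0.293]
 [ 0.    -1.     0.   ]]
```

```bash
python3 - <<'E'
from h import *
print(proj("top",[[183,-597,210],[183,-597,400]]),proj("side",[[183,-597,210],[183,-597,300],[260,-420,300]]))
cv2.imwrite("pics/w.png",get_image("wrist"))
E
```

```text
[[518.01192076 355.37123465]
 [595.13335725 379.81640161]] [[366.2991564   86.32111558]
 [371.0667126   61.05547901]
 [354.39501752  81.97476708]]
```

View pics/w.png

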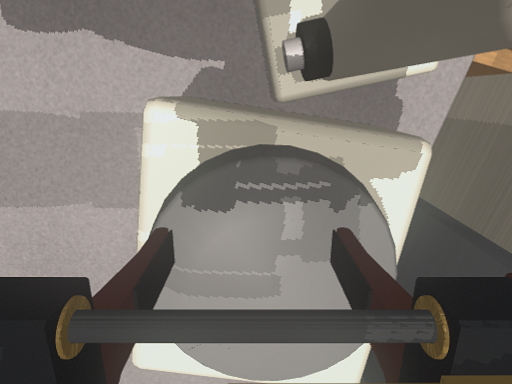

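The wrist view shows the gripper over a grey disc at (270,260), with a microscope ahead to the right at (340,50). I'll go up and left first.

Call:
{"fn": "arm_command", "kwargs": {
  "targets": [
    [0,-30,0,0],
    [0,-30,0,0],
    [-10,-30,0,0],
    [-30,0,0,0],
    [-34,0,0,0],
    [-34,0,0,0],
    [-34,0,0,0],
    [-24,0,24,0],
    [-24,0,24,0],
    [-24,0,24,0],
    [-24,0,24,0],
    [-24,0,24,0],
    [-24,0,24,0],
    [-24,0,24,0],
    [-24,0,24,0],
    [-24,0,24,0],
    [-24,0,24,0],
    [-24,0,24,0],
    [-24,0,24,0]
  ],
  "gripper": 80
}}

```text
t: 2.43
ee_pos: [333.0, -100.3, 300.9]
orientation: [-1.335, 0.986, -0.988]
ft_force: [0.7, -0.3, -0.3]
width: 70.0
```

```bash
cat > d.py <<'E'
import sys
from h import *
o=get_obs();Rm=R.from_rotvec(o["orientation"]).as_matrix()
t=np.array([float(v) for v in sys.argv[1:4]])
print(round(o["t"],2),o["ee_pos"].round(1),Rm.round(3).tolist(),"d",(Rm.T@(t-o["ee_pos"])).round(1),"w",round(o["width"],1),o["ft_force"].round(1))
E
python3 d.py 532.5 216.5 300
```

```text
2.43 [ 333.  -100.3  300.9] [[0.293, 0.001, 0.956], [-0.956, -0.0, 0.293], [0.001, -1.0, 0.001]] d [-244.3    1.   283.7] w 70.0 [ 0.7 -0.3 -0.3]
```

Call:
{"fn": "arm_command", "kwargs": {
  "targets": [
    [-22,0,26,0],
    [-22,0,26,0],
    [-22,0,26,0],
    [-22,0,26,0],
    [-22,0,26,0],
    [-22,0,26,0],
    [-22,0,26,0],
    [-22,0,26,0],
    [-22,0,26,0],
    [-22,0,26,0],
    [-24,0,24,0],
    [0,0,0,0],
    [0,0,0,0]
  ]
}}

```text
t: 3.52
ee_pos: [532.6, 215.8, 299.9]
orientation: [-1.337, 0.986, -0.985]
ft_force: [-0.3, 0.1, -0.2]
width: 70.6
```

```bash
python3 d.py 532.5 216.5 178; python3 - <<'E'
from h import *
im=get_image("wrist")
print("pred rodtop",proj("wrist",[[532.5,216.5,230],[532.5,216.5,80]]))
s=silhouettes("wrist","rod");
for x in s:
  ys,xs=np.nonzero(x["pixels"]);print(x["conf"],x["at"],xs.min(),xs.max(),ys.min(),ys.max())
cv2.imwrite("pics/w2.png",im)
E
```

```text
3.52 [532.6 215.8 299.9] [[0.295, -0.001, 0.955], [-0.955, -0.0, 0.295], [0.0, -1.0, -0.001]] d [ -0.7 121.9   0.2] w 70.6 [-0.3  0.1 -0.2]
pred rodtop [[250.92701482 198.118799  ]
 [251.31011984 160.85197235]]
0.6 [252.4, 182.0] 244 257 153 204
```

View pics/w2.png

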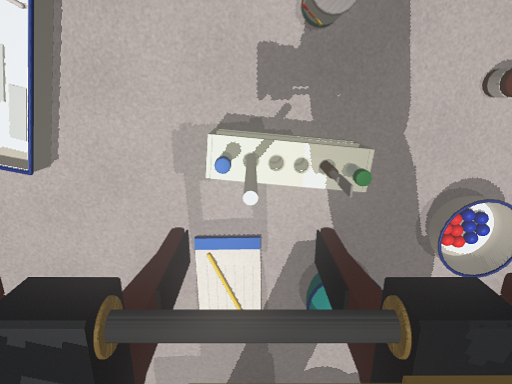

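Rod top is at (250,197), as predicted (251,198). Rod and spatula are clearly told apart. Descending to grip.

Call:
{"fn": "arm_command", "kwargs": {
  "targets": [
    [0,30,0,0],
    [0,30,0,0],
    [0,30,0,0],
    [0,20,0,0],
    [0,11,0,0],
    [0,0,0,0],
    [0,0,0,0]
  ]
}}

```text
t: 4.2
ee_pos: [532.5, 214.0, 180.1]
orientation: [-1.335, 0.988, -0.988]
ft_force: [-0.3, -0.6, 0.6]
width: 70.2
```

Call:
{"fn": "arm_command", "kwargs": {
  "targets": [
    [0,0,0,0],
    [0,0,0,0],
    [0,0,0,0],
    [0,0,0,0],
    [0,0,0,0],
    [0,0,0,0],
    [0,0,0,0],
    [0,0,0,0],
    [0,0,0,0],
    [0,0,0,0],
    [0,0,0,0],
    [0,0,0,0]
  ],
  "gripper": 0
}}

```text
t: 5.2
ee_pos: [532.5, 214.7, 179.4]
orientation: [-1.336, 0.987, -0.987]
ft_force: [0.2, -1.0, -0.3]
width: 11.2
```

Call:
{"fn": "arm_command", "kwargs": {
  "targets": [
    [0,-15,0,0],
    [0,-25,0,0],
    [0,-30,0,0],
    [0,-35,0,0],
    [-4,0,-13,0],
    [-8,0,-25,0],
    [28,0,-6,0],
    [28,0,-6,0],
    [28,0,-6,0],
    [28,0,-7,0],
    [28,0,-7,0],
    [28,0,-7,0],
    [28,0,-7,0],
    [28,0,-7,0],
    [28,0,-7,0],
    [28,0,-7,0],
    [28,0,-6,0],
    [28,0,-6,0]
  ]
}}

```text
t: 6.7
ee_pos: [515.4, -130.8, 284.5]
orientation: [-1.335, 0.987, -0.987]
ft_force: [0.9, -0.6, -0.3]
width: 11.5
```

Call:
{"fn": "arm_command", "kwargs": {
  "targets": [
    [0,0,0,0],
    [0,0,0,0],
    [0,0,0,0]
  ]
}}

```text
t: 6.95
ee_pos: [515.4, -129.0, 284.3]
orientation: [-1.335, 0.988, -0.987]
ft_force: [0.3, 0.7, 0.1]
width: 11.8
```

```bash
python3 d.py 516.5 -132 280; python3 - <<'E'
from h import *
w=get_image("wrist");s=get_image("side");t=get_image("top")
cv2.imwrite("pics/w3.png",w);cv2.imwrite("pics/s3.png",s);cv2.imwrite("pics/t3.png",t)
a=np.linspace(0,6.283,60);P=np.c_[516.2+59*np.cos(a),-132+59*np.sin(a),58+0*a]
e=get_obs()["ee_pos"]
foot=[e[0],e[1],e[2]+2-170+ (0)]
for n,im in(("wrist",w),("side",s),("top",t)):
  cv2.polylines(im,[np.round(proj(n,P)).astype(int)],True,(0,255,0),1)
  print(n,proj(n,[foot]))
p=np.round(proj("side",[[516,-132,100]])[0]).astype(int)
o=np.zeros((600,800,3),np.uint8)
o[:384,:512]=w
o[:,520:800]=cv2.resize(s[100:250,225:295],(280,600))
q=t[170:245,240:320];o[390:600,0:224]=cv2.resize(q,(224,210))
cv2.imwrite("pics/m3.png",o)
E
```

```text
6.95 [ 515.4 -129.   284.3] [[0.293, -0.001, 0.956], [-0.956, 0.001, 0.293], [-0.001, -1.0, -0.0]] d [3.2 4.3 0.2] w 11.8 [0.3 0.7 0.1]
wrist [[252.69967027 171.35337322]]
side [[265.14190634 182.78051275]]
top [[283.77041301 205.56942097]]
```

View pics/m3.png

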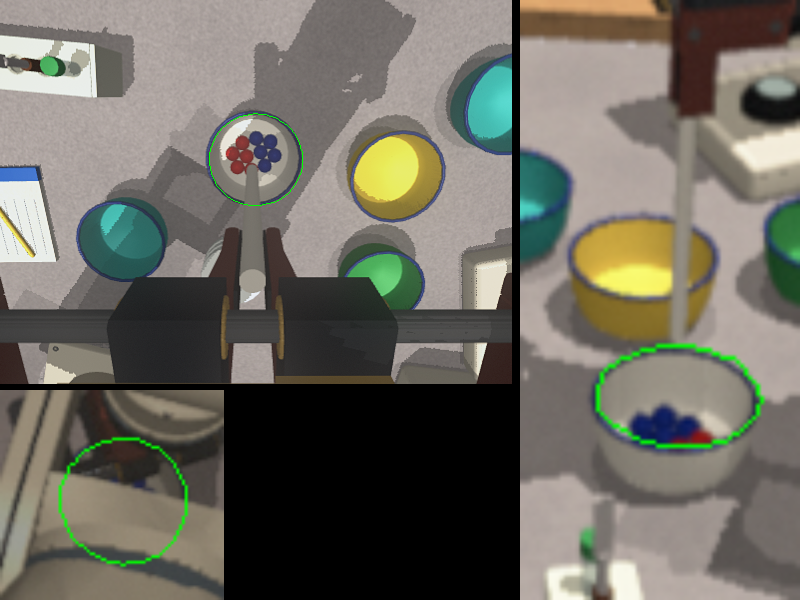

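```bash
cat > beads.py <<'E'
from h import *
def beads(cam_,im,B=np.array([516.3,-132])):
  hsv=cv2.cvtColor(im,cv2.COLOR_BGR2HSV);out={}
  return hsv
E
python3 - <<'E'
from h import *
w=cv2.imread("pics/w3.png");Rm=R.from_rotvec(get_obs()["orientation"]).as_matrix()
B=np.array([516.3,-132,15])
c=cv2.resize(w[110:210,205:305],(600,600),interpolation=3)
def px(a,b): # tool x,z offset -> crop px
  q=proj("wrist",[B+Rm@np.array([a,0,b])])[0]; return tuple(np.round((q-[205,110]+.5)*6).astype(int))
for a in range(-40,41,20):
  for b in range(-40,41,20): cv2.circle(c,px(a,b),3,(0,255,0) if a or b else (0,255,255),-1)
cv2.imwrite("pics/b3.png",c)
E
```

```text
(no output)
```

View pics/b3.png

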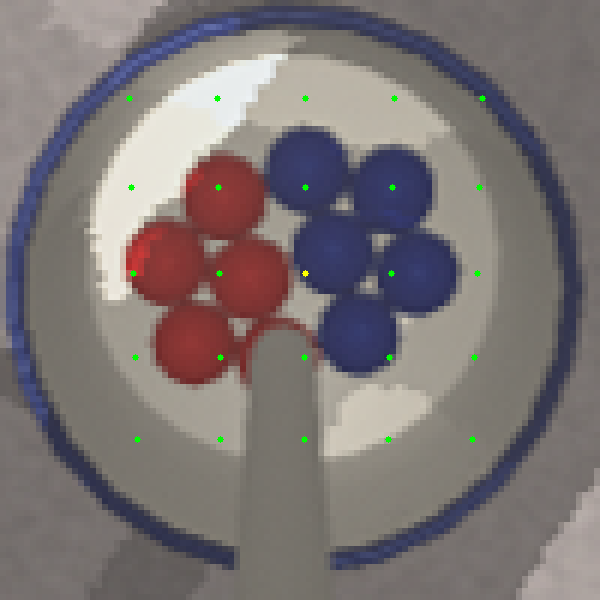

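```bash
cat > g.py <<'E'
import numpy as np
def rows(P,y=None):
  d=np.diff(np.round(P,1),axis=0); y=[0]*len(d) if y is None else y
  print([[round(float(a),1),v,round(float(b),1),0] for (a,b),v in zip(d,y)],P[-1].round(1))
def arc(th0,n,rf,step=18):
  th=th0+np.arange(n+1)*step; r=np.array([rf(i) for i in range(n+1)])
  return np.c_[r*np.cos(np.radians(th)),r*np.sin(np.radians(th))]
E
python3 - <<'E'
from g import *
rows(arc(-60,20,lambda i:max(24,36-1.5*i)),[1]*5+[0]*15)
rows(arc(-60,20,lambda i:24+5*np.sin(i*1.5*np.pi/10)))   # 1.5 waves/turn
E
```

```text
[[7.6, 1, 8.1, 0], [4.5, 1, 9.7, 0], [1.2, 1, 10.1, 0], [-2.0, 1, 9.5, 0], [-4.6, 1, 8.0, 0], [-6.6, 0, 5.9, 0], [-7.7, 0, 3.2, 0], [-7.9, 0, 0.6, 0], [-7.5, 0, -0.4, 0], [-7.0, 0, -2.7, 0], [-5.8, 0, -4.7, 0], [-4.1, 0, -6.3, 0], [-2.0, 0, -7.3, 0], [0.4, 0, -7.5, 0], [2.7, 0, -7.0, 0], [4.7, 0, -5.8, 0], [6.3, 0, -4.1, 0], [7.3, 0, -2.0, 0], [7.5, 0, 0.4, 0], [7.0, 0, 2.7, 0]] [ 12.  -20.8]
[[7.5, 0, 3.2, 0], [6.1, 0, 6.2, 0], [3.2, 0, 8.4, 0], [-0.7, 0, 9.0, 0], [-4.3, 0, 7.8, 0], [-6.7, 0, 5.2, 0], [-7.7, 0, 2.2, 0], [-7.2, 0, -0.3, 0], [-6.3, 0, -1.8, 0], [-5.4, 0, -2.6, 0], [-5.0, 0, -3.4, 0], [-4.7, 0, -4.5, 0], [-3.9, 0, -6.2, 0], [-1.9, 0, -7.7, 0], [1.2, 0, -8.5, 0], [4.6, 0, -7.6, 0], [7.4, 0, -5.0, 0], [8.9, 0, -1.5, 0], [8.4, 0, 2.2, 0], [6.5, 0, 4.9, 0]] [ 12.  -20.8]
```

Call:
{"fn": "arm_command", "kwargs": {
  "targets": [
    [10,0,-15,0],
    [11,0,-16,0],
    [0,0,0,0],
    [0,25,0,0],
    [0,25,0,0],
    [0,20,0,0],
    [0,14,0,0],
    [0,8,0,0],
    [0,6,0,0],
    [0,0,0,0],
    [0,0,0,0]
  ]
}}

```text
t: 8.02
ee_pos: [492.7, -158.3, 186.9]
orientation: [-1.335, 0.986, -0.987]
ft_force: [0.1, -0.5, -0.5]
width: 11.3
```

Call:
{"fn": "arm_command", "kwargs": {
  "targets": [
    [7.6,1,8.1,0],
    [4.5,1,9.7,0],
    [1.2,1,10.1,0],
    [-2.0,1,9.5,0],
    [-4.6,1,8.0,0],
    [-6.6,1,5.9,0],
    [-7.7,0,3.2,0],
    [-7.9,0,0.6,0],
    [-7.5,0,-0.4,0],
    [-7.0,0,-2.7,0],
    [-5.8,0,-4.7,0],
    [-4.1,0,-6.3,0],
    [-2.0,0,-7.3,0],
    [0.4,0,-7.5,0],
    [2.7,0,-7.0,0],
    [4.7,0,-5.8,0],
    [6.3,0,-4.1,0],
    [7.3,0,-2.0,0],
    [7.5,0,0.4,0],
    [7.0,0,2.7,0]
  ]
}}

```text
t: 9.68
ee_pos: [500.5, -151.0, 180.5]
orientation: [-1.335, 0.988, -0.988]
ft_force: [-0.7, 0.0, -1.0]
width: 11.3
```

Call:
{"fn": "arm_command", "kwargs": {
  "targets": [
    [7.5,0,3.2,0],
    [6.1,0,6.2,0],
    [3.2,0,8.4,0],
    [-0.7,0,9.0,0],
    [-4.3,0,7.8,0],
    [-6.7,0,5.2,0],
    [-7.7,0,2.2,0],
    [-7.2,0,-0.3,0],
    [-6.3,0,-1.8,0],
    [-5.4,0,-2.6,0],
    [-5.0,0,-3.4,0],
    [-4.7,0,-4.5,0],
    [-3.9,0,-6.2,0],
    [-1.9,0,-7.7,0],
    [1.2,0,-8.5,0],
    [4.6,0,-7.6,0],
    [7.4,0,-5.0,0],
    [8.9,0,-1.5,0],
    [8.4,0,2.2,0],
    [6.5,0,4.9,0]
  ]
}}

```text
t: 11.35
ee_pos: [500.4, -151.1, 180.4]
orientation: [-1.335, 0.989, -0.988]
ft_force: [-0.1, 1.3, -0.8]
width: 12.0
```

```bash
cat > v.py <<'E'
import sys
from h import *
n=sys.argv[1]; B=np.array([516.3,-132,15]);Rm=R.from_rotvec(get_obs()["orientation"]).as_matrix()
w=get_image("wrist");cv2.imwrite(f"pics/w{n}.png",w);s=get_image("side");cv2.imwrite(f"pics/s{n}.png",s)
o=np.zeros((600,800,3),np.uint8)
a=np.linspace(0,6.283,60);P=B+np.c_[59*np.cos(a),59*np.sin(a),43+0*a]
ce=proj("wrist",[B])[0].round().astype(int);h=45
x0,y0=max(ce[0]-50,0),max(ce[1]-45,0);k=5
c=cv2.resize(w[y0:y0+110,x0:x0+100],None,fx=k,fy=k,interpolation=3)
f=lambda X,o_,k_:np.round((X-o_+.5)*k_).astype(int)
cv2.polylines(c,[f(proj("wrist",P),[x0,y0],k)],True,(0,255,0),1)
for u in range(-40,41,20):
  for v in range(-40,41,20): cv2.circle(c,tuple(f(proj("wrist",[B+Rm@np.array([u,0,v])])[0],[x0,y0],k)),2,(0,255,0),-1)
o[:c.shape[0],:c.shape[1]]=c[:600]
d=cv2.resize(s[180:230,233:293],(300,250),interpolation=3)
cv2.polylines(d,[f(proj("side",P),[233,180],5)],True,(0,255,0),1);o[:250,500:]=d
cv2.imwrite(f"pics/v{n}.png",o)
E
python3 d.py 516.3 -132 180; python3 v.py 4
```

```text
11.35 [ 500.4 -151.1  180.4] [[0.292, -0.001, 0.956], [-0.956, 0.0, 0.292], [-0.0, -1.0, -0.001]] d [-13.6   0.4  20.8] w 12.0 [-0.1  1.3 -0.8]
```

View pics/v4.png

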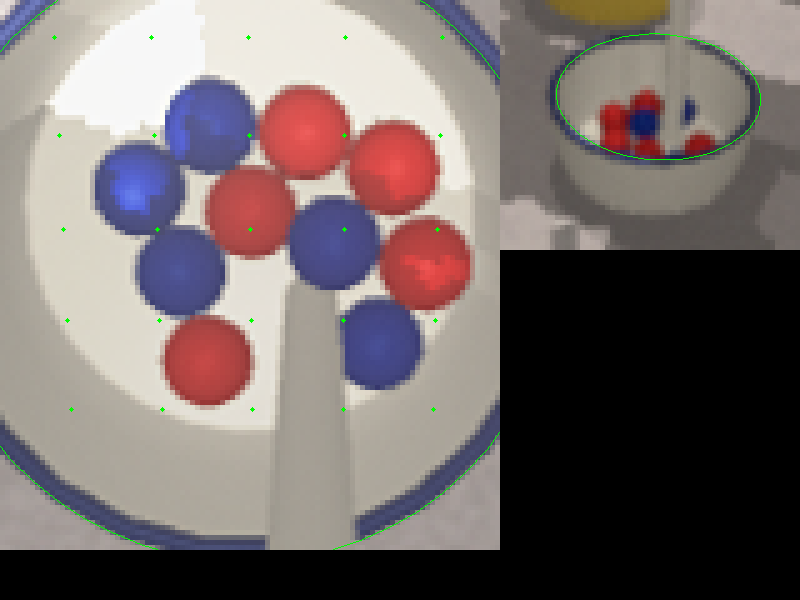

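After two turns the beads are already mingled and the bowl is unmoved to within about 1 px. Two more turns.

Call:
{"fn": "arm_command", "kwargs": {
  "targets": [
    [7.5,0,3.2,0],
    [6.1,0,6.2,0],
    [3.2,0,8.4,0],
    [-0.7,0,9.0,0],
    [-4.3,0,7.8,0],
    [-6.7,0,5.2,0],
    [-7.7,0,2.2,0],
    [-7.2,0,-0.3,0],
    [-6.3,0,-1.8,0],
    [-5.4,0,-2.6,0],
    [-5.0,0,-3.4,0],
    [-4.7,0,-4.5,0],
    [-3.9,0,-6.2,0],
    [-1.9,0,-7.7,0],
    [1.2,0,-8.5,0],
    [4.6,0,-7.6,0],
    [7.4,0,-5.0,0],
    [8.9,0,-1.5,0],
    [8.4,0,2.2,0],
    [6.5,0,4.9,0]
  ]
}}

```text
t: 13.12
ee_pos: [500.4, -151.2, 180.4]
orientation: [-1.335, 0.989, -0.988]
ft_force: [0.3, -0.3, -0.6]
width: 11.3
```

Call:
{"fn": "arm_command", "kwargs": {
  "targets": [
    [7.5,0,3.2,0],
    [6.1,0,6.2,0],
    [3.2,0,8.4,0],
    [-0.7,0,9.0,0],
    [-4.3,0,7.8,0],
    [-6.7,0,5.2,0],
    [-7.7,0,2.2,0],
    [-7.2,0,-0.3,0],
    [-6.3,0,-1.8,0],
    [-5.4,0,-2.6,0],
    [-5.0,0,-3.4,0],
    [-4.7,0,-4.5,0],
    [-3.9,0,-6.2,0],
    [-1.9,0,-7.7,0],
    [1.2,0,-8.5,0],
    [4.6,0,-7.6,0],
    [7.4,0,-5.0,0],
    [8.9,0,-1.5,0],
    [8.4,0,2.2,0],
    [6.5,0,4.9,0]
  ]
}}

```text
t: 14.78
ee_pos: [500.5, -151.3, 180.5]
orientation: [-1.335, 0.988, -0.988]
ft_force: [-0.2, 0.2, -0.3]
width: 11.5
```

Call:
{"fn": "arm_command", "kwargs": {
  "targets": [
    [0,0,0,0],
    [0,0,0,0],
    [0,0,0,0],
    [0,0,0,0],
    [0,0,0,0],
    [0,0,0,0]
  ]
}}

```text
t: 15.28
ee_pos: [500.3, -149.4, 180.4]
orientation: [-1.336, 0.987, -0.987]
ft_force: [0.3, -0.4, -1.0]
width: 11.6
```

```bash
python3 d.py 516.3 -132 180; python3 v.py 5
```

```text
15.28 [ 500.3 -149.4  180.4] [[0.294, -0.0, 0.956], [-0.956, 0.0, 0.294], [-0.0, -1.0, -0.0]] d [-12.    0.4  20.5] w 11.6 [ 0.3 -0.4 -1. ]
```

View pics/v5.png

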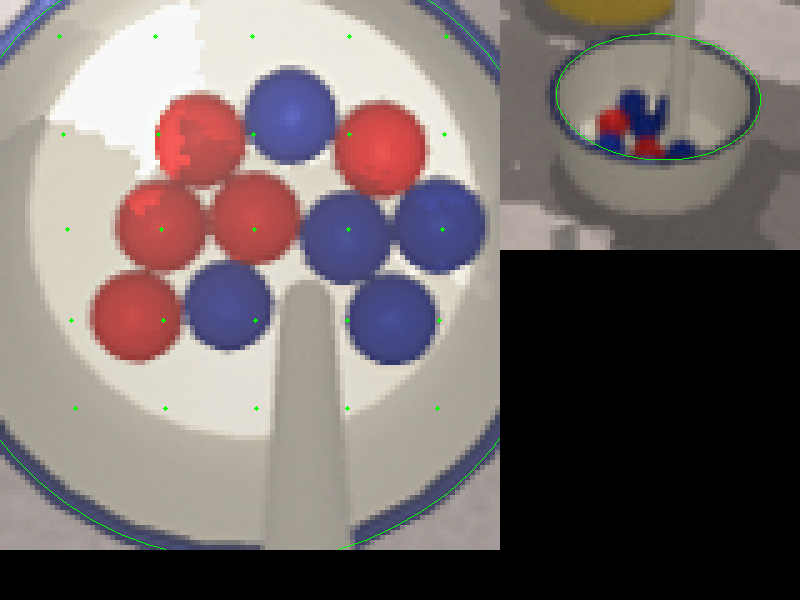

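Wrist view: four red beads on the left and four blue on the right, with one blue (390,320) lacking a red neighbour. That's within the limit but with no margin. I'll stir more, and measure numerically.

```bash
cat > m.py <<'E'
import sys
from h import *
from scipy.spatial.distance import cdist
B=np.array([516.3,-132,15])
def mix(w,show=True):
  Rm=R.from_rotvec(get_obs()["orientation"]).as_matrix()
  K,d,p,C=cam("wrist")
  yy,xx=np.mgrid[:384,:512]
  u=cv2.undistortPoints(np.c_[xx.ravel(),yy.ravel()].astype(float)[:,None],K,d)[:,0]
  v=np.c_[u[:,0],-u[:,1],-np.ones(len(u))]@C.T
  X=p+v*((15-p[2])/v[:,2])[:,None]
  T=((X-B)@Rm)[:,[0,2]]; ok=(np.hypot(*T.T)<54)&(v[:,2]<0)
  i=w.reshape(-1,3).astype(int)
  m={"red":ok&(i[:,2]>1.5*i[:,0]+15),"blue":ok&(i[:,0]>1.5*i[:,2]+15)&(np.hypot(*T.T)<48)}
  c={}
  for k,q in m.items():
    P=T[q].astype(np.float32)
    e,l,c[k]=cv2.kmeans(P,5,None,(3,100,.01),20,2)
    print(k,c[k].round().astype(int).tolist(),"n",np.bincount(l.ravel()))
  D=cdist(c["red"],c["blue"])-20
  print("gap red",np.sort(D.min(1)).round(1),"blue",np.sort(D.min(0)).round(1))
if __name__=="__main__":
  if sys.argv[1]=="old":
    mix(cv2.imread(sys.argv[2]))
  else:
    w=get_image("wrist");cv2.imwrite(sys.argv[1],w);mix(w)
E
python3 m.py old pics/w4.png; python3 m.py old pics/w5.png
python3 -c "
from g import *
import numpy as np
rows(arc(-60,20,lambda i:24-14*np.sin(i*np.pi/20*1)))
rows(arc(-60,20,lambda i:24-10*np.sin(i*np.pi/10)))"
```

```text
red [[28, 12], [-2, 2], [-12, -31], [10, 19], [36, -9]] n [269 249 245 269 258]
blue [[-27, 9], [16, -5], [-18, -12], [-11, 22], [26, -27]] n [149 216 184 173 208]
gap red [-0.6 -0.2 -0.   0.7  0.7] blue [-0.6 -0.2  0.3  0.7  5.4]
red [[-20, 1], [27, 17], [-26, -19], [-11, 19], [0, 2]] n [260 269 252 263 257]
blue [[30, -20], [8, 24], [-6, -18], [40, 0], [20, -2]] n [229 228 186 235 208]
gap red [-0.1 -0.   0.1  0.3  3.2] blue [-0.1 -0.   0.1  0.7 17. ]
[[4.2, 0, 6.2, 0], [1.8, 0, 6.6, 0], [-0.5, 0, 6.2, 0], [-2.1, 0, 5.1, 0], [-3.2, 0, 3.8, 0], [-3.7, 0, 2.3, 0], [-3.8, 0, 1.1, 0], [-3.6, 0, 0.1, 0], [-3.2, 0, -0.6, 0], [-2.9, 0, -1.3, 0], [-2.6, 0, -1.9, 0], [-2.2, 0, -2.5, 0], [-1.7, 0, -3.1, 0], [-0.9, 0, -3.8, 0], [0.2, 0, -4.5, 0], [1.6, 0, -4.6, 0], [3.4, 0, -4.4, 0], [5.1, 0, -3.5, 0], [6.6, 0, -1.7, 0], [7.5, 0, 0.5, 0]] [ 12.  -20.8]
[[3.5, 0, 6.8, 0], [1.1, 0, 6.6, 0], [-0.8, 0, 5.7, 0], [-1.6, 0, 4.7, 0], [-2.1, 0, 4.0, 0], [-2.4, 0, 3.8, 0], [-3.2, 0, 3.7, 0], [-4.6, 0, 3.5, 0], [-6.2, 0, 2.5, 0], [-7.7, 0, 0.3, 0], [-8.1, 0, -2.7, 0], [-7.2, 0, -5.9, 0], [-4.6, 0, -8.8, 0], [-0.9, 0, -10.4, 0], [3.4, 0, -10.0, 0], [7.0, 0, -7.9, 0], [9.3, 0, -4.4, 0], [10.0, 0, -0.4, 0], [8.7, 0, 3.2, 0], [6.4, 0, 5.7, 0]] [ 12.  -20.8]
```

Call:
{"fn": "arm_command", "kwargs": {
  "targets": [
    [3.5,0,6.8,0],
    [1.1,0,6.6,0],
    [-0.8,0,5.7,0],
    [-1.6,0,4.7,0],
    [-2.1,0,4.0,0],
    [-2.4,0,3.8,0],
    [-3.2,0,3.7,0],
    [-4.6,0,3.5,0],
    [-6.2,0,2.5,0],
    [-7.7,0,0.3,0],
    [-8.1,0,-2.7,0],
    [-7.2,0,-5.9,0],
    [-4.6,0,-8.8,0],
    [-0.9,0,-10.4,0],
    [3.4,0,-10.0,0],
    [7.0,0,-7.9,0],
    [9.3,0,-4.4,0],
    [10.0,0,-0.4,0],
    [8.7,0,3.2,0],
    [6.4,0,5.7,0]
  ]
}}

```text
t: 17.05
ee_pos: [500.5, -151.1, 180.3]
orientation: [-1.335, 0.989, -0.987]
ft_force: [-0.7, 0.6, -0.4]
width: 11.6
```

Call:
{"fn": "arm_command", "kwargs": {
  "targets": [
    [0,0,0,0],
    [0,0,0,0],
    [0,0,0,0],
    [0,0,0,0],
    [0,0,0,0],
    [0,0,0,0]
  ]
}}

```text
t: 17.55
ee_pos: [500.2, -149.4, 180.5]
orientation: [-1.336, 0.987, -0.987]
ft_force: [-0.4, -0.2, -0.6]
width: 11.6
```

```bash
python3 m.py pics/w6.png
```

```text
red [[24, -28], [-17, 10], [-18, -9], [-3, -22], [1, -2]] n [160 257 251 225 251]
blue [[-37, 6], [18, 12], [1, 22], [27, -9], [-38, -16]] n [133 150 183 204 176]
gap red [-0.6  1.1  1.3  1.7 12.6] blue [-0.6  1.1  1.1  1.3  1.7]
```

Call:
{"fn": "arm_command", "kwargs": {
  "targets": [
    [7.5,0,3.2,0],
    [6.1,0,6.2,0],
    [3.2,0,8.4,0],
    [-0.7,0,9.0,0],
    [-4.3,0,7.8,0],
    [-6.7,0,5.2,0],
    [-7.7,0,2.2,0],
    [-7.2,0,-0.3,0],
    [-6.3,0,-1.8,0],
    [-5.4,0,-2.6,0],
    [-5.0,0,-3.4,0],
    [-4.7,0,-4.5,0],
    [-3.9,0,-6.2,0],
    [-1.9,0,-7.7,0],
    [1.2,0,-8.5,0],
    [4.6,0,-7.6,0],
    [7.4,0,-5.0,0],
    [8.9,0,-1.5,0],
    [8.4,0,2.2,0],
    [6.5,0,4.9,0]
  ]
}}

```text
t: 19.27
ee_pos: [500.2, -151.1, 180.3]
orientation: [-1.336, 0.989, -0.987]
ft_force: [0.2, 0.2, -0.7]
width: 11.6
```

Call:
{"fn": "arm_command", "kwargs": {
  "targets": [
    [0,0,0,0],
    [0,0,0,0],
    [0,0,0,0],
    [0,0,0,0],
    [0,0,0,0],
    [0,0,0,0]
  ]
}}

```text
t: 19.77
ee_pos: [500.2, -149.4, 180.4]
orientation: [-1.336, 0.987, -0.986]
ft_force: [0.6, 0.8, 0.3]
width: 11.4
```

```bash
python3 m.py pics/w7.png
```

```text
red [[27, -23], [19, -5], [29, 13], [0, 2], [39, -5]] n [250 263 269 255 270]
blue [[10, 20], [-7, -18], [-23, 3], [0, -35], [-11, 21]] n [219 179 118  89 145]
gap red [-0.3  0.2  6.   9.6 17.9] blue [-0.3  1.1  2.2  2.9  9.6]
```

Call:
{"fn": "arm_command", "kwargs": {
  "targets": [
    [3.5,0,6.8,0],
    [1.1,0,6.6,0],
    [-0.8,0,5.7,0],
    [-1.6,0,4.7,0],
    [-2.1,0,4.0,0],
    [-2.4,0,3.8,0],
    [-3.2,0,3.7,0],
    [-4.6,0,3.5,0],
    [-6.2,0,2.5,0],
    [-7.7,0,0.3,0],
    [-8.1,0,-2.7,0],
    [-7.2,0,-5.9,0],
    [-4.6,0,-8.8,0],
    [-0.9,0,-10.4,0],
    [3.4,0,-10.0,0],
    [7.0,0,-7.9,0],
    [9.3,0,-4.4,0],
    [10.0,0,-0.4,0],
    [8.7,0,3.2,0],
    [6.4,0,5.7,0]
  ]
}}

```text
t: 21.48
ee_pos: [500.7, -151.3, 180.4]
orientation: [-1.335, 0.989, -0.988]
ft_force: [0.2, 0.1, -1.2]
width: 11.4
```

Call:
{"fn": "arm_command", "kwargs": {
  "targets": [
    [0,0,0,0],
    [0,0,0,0],
    [0,0,0,0],
    [0,0,0,0],
    [0,0,0,0],
    [0,0,0,0]
  ]
}}

```text
t: 21.98
ee_pos: [500.2, -149.4, 180.5]
orientation: [-1.336, 0.987, -0.987]
ft_force: [-0.3, 0.2, -1.0]
width: 11.5
```

```bash
python3 m.py pics/w8.png
```

```text
red [[-5, 0], [-13, 31], [3, 19], [14, 3], [-31, 23]] n [258 285 266 262 284]
blue [[-25, 8], [22, -31], [-3, -23], [28, -13], [-22, -15]] n [102  52 171 211 156]
gap red [-3.5  1.1  1.4  6.  10.2] blue [-3.5  1.1  2.3  2.7 14.2]
```

Call:
{"fn": "arm_command", "kwargs": {
  "targets": [
    [7.5,0,3.2,0],
    [6.1,0,6.2,0],
    [3.2,0,8.4,0],
    [-0.7,0,9.0,0],
    [-4.3,0,7.8,0],
    [-6.7,0,5.2,0],
    [-7.7,0,2.2,0],
    [-7.2,0,-0.3,0],
    [-6.3,0,-1.8,0],
    [-5.4,0,-2.6,0],
    [-5.0,0,-3.4,0],
    [-4.7,0,-4.5,0],
    [-3.9,0,-6.2,0],
    [-1.9,0,-7.7,0],
    [1.2,0,-8.5,0],
    [4.6,0,-7.6,0],
    [7.4,0,-5.0,0],
    [8.9,0,-1.5,0],
    [8.4,0,2.2,0],
    [6.5,0,4.9,0]
  ]
}}

```text
t: 23.7
ee_pos: [500.4, -151.1, 180.4]
orientation: [-1.335, 0.989, -0.988]
ft_force: [0.5, 0.6, -0.7]
width: 11.3
```

Call:
{"fn": "arm_command", "kwargs": {
  "targets": [
    [0,0,0,0],
    [0,0,0,0],
    [0,0,0,0],
    [0,0,0,0],
    [0,0,0,0],
    [0,0,0,0]
  ]
}}

```text
t: 24.2
ee_pos: [500.3, -149.4, 180.4]
orientation: [-1.336, 0.987, -0.987]
ft_force: [0.4, 0.3, 0.3]
width: 11.2
```

```bash
python3 m.py pics/w9.png
```

```text
red [[-17, 9], [15, 29], [-5, 25], [-17, -11], [1, -1]] n [271 279 271 249 253]
blue [[18, 12], [-4, -27], [28, -19], [35, -1], [22, -33]] n [147 179 201 212  51]
gap red [-2.8  0.5  1.8  6.4 15.2] blue [-2.8  0.5 12.5 14.4 18.4]
```

```bash
python3 - <<'E'
from h import *
B=np.array([516.3,-132,15]);ce=proj("wrist",[B])[0].round().astype(int)
x0,y0=max(ce[0]-50,0),max(ce[1]-45,0);o=[]
for n in(8,9):
  w=cv2.imread(f"pics/w{n}.png");i=w.astype(int)
  c=w[y0:y0+110,x0:x0+100].copy();q=i[y0:y0+110,x0:x0+100]
  e=c.copy();e[(q[...,0]>1.5*q[...,2]+15)]=(0,255,255)
  o.append(np.vstack([cv2.resize(c,(390,300)),cv2.resize(e,(390,300))]))
cv2.imwrite("pics/v9.png",np.hstack(o))
E
```

View pics/v9.png

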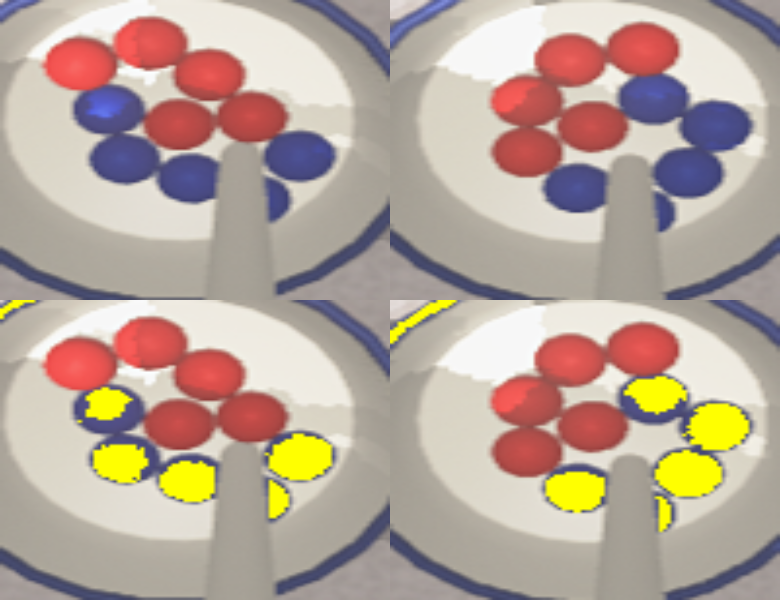

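```bash
sed -i 's/i\[:,0\]>1.5\*i\[:,2\]+15/i[:,0]>1.35*i[:,2]+8/' m.py; python3 m.py old pics/w9.png
python3 -c "
from g import *
import numpy as np
rows(arc(-60,16,lambda i:24-9*np.sin(i*np.pi/8*2),22.5))
rows(arc(-60,16,lambda i:24-14*np.sin(i*np.pi/16),22.5))
"
```

```text
red [[-17, 9], [15, 29], [-5, 25], [-17, -11], [1, -1]] n [271 279 271 249 253]
blue [[28, -18], [18, 10], [-4, -26], [35, -1], [23, -32]] n [213 241 211 245  72]
gap red [-0.7 -0.   0.   6.9 14.4] blue [-0.7  0.  12.1 13.7 18. ]
[[2.0, 0, 10.1, 0], [0.5, 0, 6.8, 0], [3.0, 0, 6.2, 0], [3.3, 0, 9.7, 0], [-2.3, 0, 12.1, 0], [-10.0, 0, 7.8, 0], [-12.5, 0, -1.8, 0], [-8.0, 0, -9.3, 0], [-2.0, 0, -10.1, 0], [-0.5, 0, -6.8, 0], [-3.0, 0, -6.2, 0], [-3.3, 0, -9.7, 0], [2.3, 0, -12.1, 0], [10.0, 0, -7.8, 0], [12.5, 0, 1.8, 0], [8.0, 0, 9.3, 0]] [ 12.  -20.8]
[[4.9, 0, 7.9, 0], [1.1, 0, 8.1, 0], [-1.9, 0, 6.9, 0], [-3.9, 0, 5.0, 0], [-4.7, 0, 2.7, 0], [-4.6, 0, 0.9, 0], [-4.2, 0, -0.5, 0], [-3.7, 0, -1.5, 0], [-3.1, 0, -2.4, 0], [-2.6, 0, -3.4, 0], [-1.6, 0, -4.5, 0], [0.1, 0, -5.5, 0], [2.3, 0, -5.8, 0], [5.1, 0, -5.1, 0], [7.6, 0, -3.1, 0], [9.2, 0, 0.3, 0]] [ 12.  -20.8]
```

Call:
{"fn": "arm_command", "kwargs": {
  "targets": [
    [2.0,0,10.1,0],
    [0.5,0,6.8,0],
    [3.0,0,6.2,0],
    [3.3,0,9.7,0],
    [-2.3,0,12.1,0],
    [-10.0,0,7.8,0],
    [-12.5,0,-1.8,0],
    [-8.0,0,-9.3,0],
    [-2.0,0,-10.1,0],
    [-0.5,0,-6.8,0],
    [-3.0,0,-6.2,0],
    [-3.3,0,-9.7,0],
    [2.3,0,-12.1,0],
    [10.0,0,-7.8,0],
    [12.5,0,1.8,0],
    [8.0,0,9.3,0],
    [0,0,0,0],
    [0,0,0,0],
    [0,0,0,0],
    [0,0,0,0]
  ]
}}

```text
t: 25.92
ee_pos: [499.8, -149.6, 180.3]
orientation: [-1.336, 0.988, -0.986]
ft_force: [0.3, 0.4, -1.1]
width: 11.3
```

```bash
python3 m.py pics/w10.png
```

```text
red [[-18, 23], [-15, -15], [-19, 4], [-2, -27], [-1, -1]] n [275 242 260 170 242]
blue [[36, 7], [2, 19], [30, -12], [21, 20], [17, 1]] n [254 250 237 260 261]
gap red [-2.1 -0.1  5.9 13.3 15.7] blue [-2.1 -0.1 10.5 12.5 18.1]
```

Call:
{"fn": "arm_command", "kwargs": {
  "targets": [
    [4.9,0,7.9,0],
    [1.1,0,8.1,0],
    [-1.9,0,6.9,0],
    [-3.9,0,5.0,0],
    [-4.7,0,2.7,0],
    [-4.6,0,0.9,0],
    [-4.2,0,-0.5,0],
    [-3.7,0,-1.5,0],
    [-3.1,0,-2.4,0],
    [-2.6,0,-3.4,0],
    [-1.6,0,-4.5,0],
    [0.1,0,-5.5,0],
    [2.3,0,-5.8,0],
    [5.1,0,-5.1,0],
    [7.6,0,-3.1,0],
    [9.2,0,0.3,0],
    [0,0,0,0],
    [0,0,0,0],
    [0,0,0,0],
    [0,0,0,0]
  ]
}}

```text
t: 27.63
ee_pos: [500.5, -149.7, 180.4]
orientation: [-1.335, 0.987, -0.987]
ft_force: [-0.0, 0.5, -0.4]
width: 11.8
```

```bash
python3 m.py pics/w11.png
```

```text
red [[26, -23], [-8, -12], [-21, 3], [0, -28], [22, -3]] n [220 240 254 120 271]
blue [[38, 10], [-1, 8], [-16, 21], [3, 28], [18, 16]] n [257 243 257 264 253]
gap red [-0.6 -0.2  0.9 14.9 15.2] blue [-0.6 -0.2  0.2  0.8 15. ]
```

```bash
python3 -c "
from g import *
rows(arc(-60,8,lambda i:24-8*np.sin(i*np.pi/8),22.5));rows(arc(120,8,lambda i:24-8*np.sin(i*np.pi/8),22.5))
rows(arc(-60,8,lambda i:24+5*np.sin(i*np.pi/8),22.5));rows(arc(120,8,lambda i:24+5*np.sin(i*np.pi/8),22.5))"
```

```text
[[4.6, 0, 8.1, 0], [1.1, 0, 8.0, 0], [-1.2, 0, 6.9, 0], [-2.6, 0, 5.8, 0], [-3.8, 0, 5.2, 0], [-5.4, 0, 4.5, 0], [-7.4, 0, 3.1, 0], [-9.3, 0, 0.0, 0]] [-12.   20.8]
[[-4.6, 0, -8.1, 0], [-1.1, 0, -8.0, 0], [1.2, 0, -6.9, 0], [2.6, 0, -5.8, 0], [3.8, 0, -5.2, 0], [5.4, 0, -4.5, 0], [7.4, 0, -3.1, 0], [9.3, 0, 0.0, 0]] [ 12.  -20.8]
[[8.6, 0, 5.0, 0], [6.0, 0, 8.7, 0], [1.8, 0, 10.8, 0], [-3.3, 0, 10.8, 0], [-7.7, 0, 8.2, 0], [-10.3, 0, 3.9, 0], [-10.5, 0, -0.9, 0], [-8.6, 0, -4.9, 0]] [-12.   20.8]
[[-8.6, 0, -5.0, 0], [-6.0, 0, -8.7, 0], [-1.8, 0, -10.8, 0], [3.3, 0, -10.8, 0], [7.7, 0, -8.2, 0], [10.3, 0, -3.9, 0], [10.5, 0, 0.9, 0], [8.6, 0, 4.9, 0]] [ 12.  -20.8]
```

Call:
{"fn": "arm_command", "kwargs": {
  "targets": [
    [4.9,0,8.4,0],
    [1.8,0,7.6,0],
    [0.4,0,6.2,0],
    [-0.2,0,5.1,0],
    [-2.0,0,5.0,0],
    [-5.5,0,5.3,0],
    [-9.0,0,3.9,0],
    [-9.7,0,0.1,0],
    [0,0,0,0],
    [0,0,0,0],
    [0,0,0,0],
    [0,0,0,0]
  ]
}}

```text
t: 28.68
ee_pos: [534.7, -119.2, 180.7]
orientation: [-1.335, 0.987, -0.988]
ft_force: [-0.1, -1.1, -0.9]
width: 11.5
```

```bash
python3 d.py 516.3 -132 180; python3 m.py pics/w12.png
```

```text
28.68 [ 534.7 -119.2  180.7] [[0.293, 0.001, 0.956], [-0.956, -0.0, 0.293], [0.0, -1.0, 0.001]] d [  6.9   0.7 -21.3] w 11.5 [-0.1 -1.1 -0.9]
red [[-23, -9], [10, -15], [12, -3], [11, -28], [-25, 0]] n [107 116 173 149 125]
blue [[9, 10], [-19, 32], [7, 32], [-28, 15], [16, 17]] n [103 248 241 238 153]
gap red [-7.1 -4.4  4.6  4.8 17.6] blue [-7.1 -4.4  0.4 13.  14.8]
```

Call:
{"fn": "arm_command", "kwargs": {
  "targets": [
    [-13.3,0,-5,0],
    [-6.0,0,-8.7,0],
    [-1.8,0,-10.8,0],
    [3.3,0,-10.8,0],
    [7.7,0,-8.2,0],
    [10.3,0,-3.9,0],
    [10.5,0,0.9,0],
    [8.6,0,4.9,0],
    [0,0,0,0],
    [0,0,0,0],
    [0,0,0,0],
    [0,0,0,0]
  ]
}}

```text
t: 29.73
ee_pos: [500.2, -149.5, 180.2]
orientation: [-1.336, 0.988, -0.986]
ft_force: [0.0, -0.4, -0.3]
width: 11.2
```

```bash
python3 d.py 516.3 -132 180; python3 m.py pics/w13.png
```

```text
29.73 [ 500.2 -149.5  180.2] [[0.294, -0.001, 0.956], [-0.956, 0.0, 0.294], [-0.001, -1.0, -0.001]] d [-12.    0.2  20.5] w 11.2 [ 0.  -0.4 -0.3]
red [[25, -30], [22, 2], [-4, -26], [37, -15], [22, -13]] n [201 227 224 234 203]
blue [[-9, 20], [-22, 6], [11, 17], [-19, -14], [-2, 0]] n [252 240 246 234 236]
gap red [-0.7 -0.5  7.2 21.  21.1] blue [-0.7 -0.5  4.5 16.2 17. ]
```

```bash
python3 -c "
from g import *
rows(arc(-60,20,lambda i:24-6*min(1,i/3,(20-i)/3),18*1.0))
rows(arc(-60,16,lambda i:24+6*np.sin(i*np.pi/8*1.5)*(i<16),22.5))"
```

```text
[[4.3, 0, 6.1, 0], [2.0, 0, 6.6, 0], [-0.4, 0, 6.2, 0], [-0.3, 0, 5.6, 0], [-2.0, 0, 5.3, 0], [-3.6, 0, 4.4, 0], [-4.7, 0, 3.0, 0], [-5.4, 0, 1.5, 0], [-5.6, 0, -0.3, 0], [-5.3, 0, -2.0, 0], [-4.4, 0, -3.6, 0], [-3.0, 0, -4.7, 0], [-1.5, 0, -5.4, 0], [0.3, 0, -5.6, 0], [2.0, 0, -5.3, 0], [3.6, 0, -4.4, 0], [4.7, 0, -3.0, 0], [5.2, 0, -3.5, 0], [6.7, 0, -1.6, 0], [7.4, 0, 0.7, 0]] [ 12.  -20.8]
[[9.7, 0, 4.2, 0], [6.8, 0, 9.0, 0], [1.1, 0, 11.5, 0], [-5.1, 0, 10.2, 0], [-9.2, 0, 5.9, 0], [-9.7, 0, 1.0, 0], [-8.1, 0, -2.2, 0], [-6.5, 0, -3.2, 0], [-6.1, 0, -4.0, 0], [-5.9, 0, -6.0, 0], [-4.0, 0, -8.9, 0], [0.5, 0, -10.8, 0], [6.3, 0, -9.6, 0], [10.6, 0, -4.8, 0], [11.2, 0, 1.4, 0], [8.4, 0, 6.3, 0]] [ 12.  -20.8]
```

Call:
{"fn": "arm_command", "kwargs": {
  "targets": [
    [4.3,0,6.1,0],
    [2.0,0,6.6,0],
    [-0.4,0,6.2,0],
    [-0.3,0,5.6,0],
    [-2.0,0,5.3,0],
    [-3.6,0,4.4,0],
    [-4.7,0,3.0,0],
    [-5.4,0,1.5,0],
    [-5.6,0,-0.3,0],
    [-5.3,0,-2.0,0],
    [-4.4,0,-3.6,0],
    [-3.0,0,-4.7,0],
    [-1.5,0,-5.4,0],
    [0.3,0,-5.6,0],
    [2.0,0,-5.3,0],
    [3.6,0,-4.4,0],
    [4.7,0,-3.0,0],
    [5.2,0,-3.5,0],
    [6.7,0,-1.6,0],
    [7.4,0,0.7,0]
  ]
}}

```text
t: 31.45
ee_pos: [500.2, -150.6, 180.5]
orientation: [-1.335, 0.988, -0.987]
ft_force: [0.2, 0.7, -0.2]
width: 11.7
```

Call:
{"fn": "arm_command", "kwargs": {
  "targets": [
    [0,0,0,0],
    [0,0,0,0]
  ]
}}

```text
t: 31.62
ee_pos: [500.7, -150.4, 180.4]
orientation: [-1.335, 0.988, -0.988]
ft_force: [-0.3, 0.8, -0.8]
width: 11.9
```

```bash
python3 m.py pics/w14.png
```

```text
red [[9, -35], [26, 25], [10, 14], [30, -20], [34, 7]] n [ 31 284 262 252 268]
blue [[-4, -22], [-12, 1], [-22, -16], [-8, 21], [17, -4]] n [224 237 235 249 245]
gap red [-1.7 -0.2 -0.1  0.5 10.9] blue [-1.7 -0.2 -0.2  5.8 17. ]
```

Now at most one of each colour lacks a neighbour. I'll lift the rod out and see how the beads settle.

Call:
{"fn": "arm_command", "kwargs": {
  "targets": [
    [0,-6,0,0],
    [0,-8,0,0],
    [0,-15,0,0],
    [0,-20,0,0],
    [0,-25,0,0],
    [0,-30,0,0],
    [0,0,0,0],
    [0,0,0,0],
    [0,0,0,0],
    [0,0,0,0]
  ]
}}

```text
t: 32.5
ee_pos: [499.6, -149.4, 283.6]
orientation: [-1.336, 0.988, -0.986]
ft_force: [-1.3, 0.6, -0.2]
width: 11.0
```

```bash
python3 m.py pics/w15.png
```

```text
red [[29, 5], [26, -21], [26, 26], [10, -31], [11, 14]] n [157 145 160  94 153]
blue [[-11, 2], [12, -6], [-23, -15], [-8, 21], [-3, -18]] n [137 139 137 146 134]
gap red [-2.   0.   0.   0.4 13.9] blue [-2.   0.   0.   5.5 16.2]
```

One of each colour is unmatched, and all the others are within 5.5 mm, so that meets the limit. I'll return the rod to its hole by exactly undoing the commanded displacement.

Call:
{"fn": "arm_command", "kwargs": {
  "targets": [
    [-27,0,7.7,0],
    [-27,0,7.7,0],
    [-27,0,7.7,0],
    [-27,0,7.7,0],
    [-27,0,7.7,0],
    [-27,0,7.7,0],
    [-27,0,7.7,0],
    [-27,0,7.7,0],
    [-27,0,7.7,0],
    [-27,0,7.7,0],
    [-27,0,7.7,0],
    [-27,0,7.7,0],
    [-27,0,7.2,0],
    [6,0,19,0],
    [6,0,19,0],
    [0,0,0,0],
    [0,0,0,0],
    [0,0,0,0],
    [0,0,0,0]
  ]
}}

```text
t: 34.13
ee_pos: [531.4, 214.3, 283.9]
orientation: [-1.337, 0.988, -0.987]
ft_force: [-0.8, 0.4, -0.5]
width: 11.3
```

```bash
python3 d.py 532.5 215 285; python3 m.py pics/w16.png; python3 - <<'E'
from h import *
w=cv2.imread("pics/w16.png");s=get_image("side")
e=get_obs()["ee_pos"]
print("foot pred side",proj("side",[[e[0],e[1],115],[e[0],e[1],78]]),"wrist",proj("wrist",[[e[0],e[1],115],[532.3,216,78]]))
o=np.zeros((600,800,3),np.uint8)
o[:400,:400]=cv2.resize(w[110:210,200:300],(400,400))
o[:600,420:780]=cv2.resize(s[195:295,220:280],(360,600))
cv2.imwrite("pics/v16.png",o)
E
```

```text
34.13 [531.4 214.3 283.9] [[0.293, -0.002, 0.956], [-0.956, -0.0, 0.293], [-0.0, -1.0, -0.002]] d [-0.4 -1.1  1.3] w 11.3 [-0.8  0.4 -0.5]
red [[15, -35], [13, 14], [33, 4], [31, 24], [31, -23]] n [152 143 147 170 141]
blue [[0, 28], [-2, -17], [-24, -17], [16, -7], [-13, 7]] n [140 168 179 149 223]
gap red [-1.1  0.3  1.6  4.8 10.7] blue [-1.1  0.3  4.8  7.6 22.6]
foot pred side [[252.97141072 273.967388  ]
 [252.58949593 285.21052312]] wrist [[252.64905294 171.01510047]
 [251.46651163 163.18618515]]
```

View pics/v16.png

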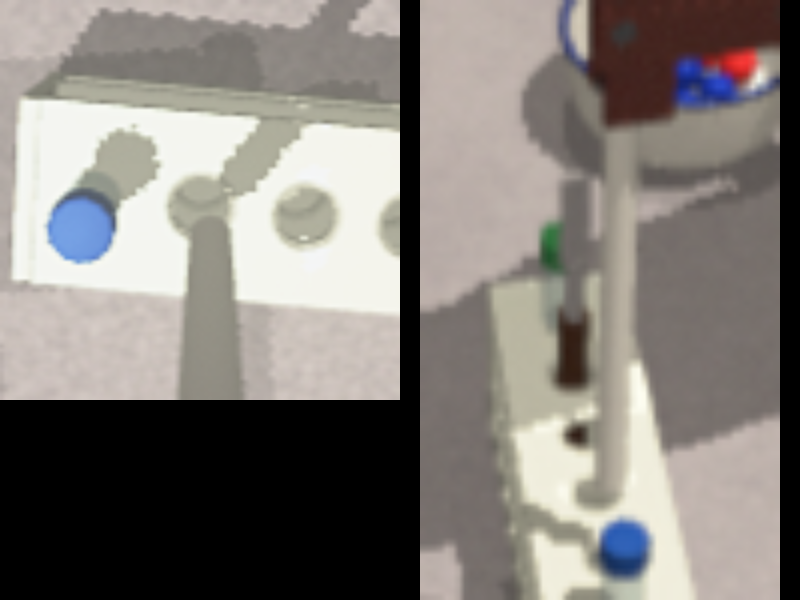

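The foot shows slightly right of and below the hole centre (crop (210,240) against the hole at (203,207), mostly parallax). I'll nudge about 1 mm toward the centre and lower while watching the force.

Call:
{"fn": "arm_command", "kwargs": {
  "targets": [
    [-1.2,0,1.2,0],
    [0,15,0,0],
    [0,15,0,0],
    [0,8,0,0],
    [0,6,0,0],
    [0,6,0,0],
    [0,0,0,0],
    [0,0,0,0]
  ]
}}

```text
t: 34.9
ee_pos: [533.4, 216.2, 234.6]
orientation: [-1.335, 0.987, -0.987]
ft_force: [-0.1, -0.2, -0.7]
width: 11.3
```

Call:
{"fn": "arm_command", "kwargs": {
  "targets": [
    [0,8,0,0],
    [0,8,0,0],
    [0,8,0,0],
    [0,8,0,0],
    [0,8,0,0],
    [0,6,0,0],
    [0,4,0,0],
    [0,3,0,0],
    [0,1,0,0],
    [0,0,0,0],
    [0,0,0,0]
  ]
}}

```text
t: 35.82
ee_pos: [533.5, 216.3, 180.7]
orientation: [-1.335, 0.987, -0.987]
ft_force: [-0.4, -1.1, -0.3]
width: 11.6
```

Call:
{"fn": "arm_command", "kwargs": {
  "targets": [
    [0,0,0,0],
    [0,0,0,0],
    [0,0,0,0],
    [0,0,0,0],
    [0,0,0,0],
    [0,0,0,0],
    [0,0,0,0],
    [0,0,0,0],
    [0,-10,0,0],
    [0,-25,0,0],
    [0,-35,0,0],
    [0,-35,0,0],
    [0,-15,0,0],
    [0,0,0,0],
    [0,0,0,0],
    [0,0,0,0]
  ],
  "gripper": 70
}}

```text
t: 37.15
ee_pos: [532.5, 215.9, 299.4]
orientation: [-1.337, 0.988, -0.986]
ft_force: [0.4, 0.3, 0.1]
width: 61.4
```

```bash
sed -i 's/<48)}/<44)}/' m.py; python3 m.py pics/w17.png; python3 - <<'E'
from h import *
w=cv2.imread("pics/w17.png");s=get_image("side");t=get_image("top")
print("rodtop pred wrist",proj("wrist",[[533,216.5,230]]))
o=np.zeros((600,800,3),np.uint8)
o[:384,:512]=w
o[:600,520:800]=cv2.resize(s[175:300,220:290],(280,600))
o[390:590,0:400]=cv2.resize(t[180:240,210:330],(400,200))
cv2.imwrite("pics/v17.png",o)
E
```

```text
red [[13, 13], [30, -23], [30, 23], [14, -36], [32, 4]] n [132 126 152 139 138]
blue [[-3, 25], [-3, -18], [15, -8], [-14, 5], [-24, -16]] n [150 152 137 191 159]
gap red [-0.2  0.3  1.4  4.9 13.6] blue [-0.2  0.3  4.9  8.  23.4]
rodtop pred wrist [[252.31619056 198.71231361]]
```

View pics/v17.png

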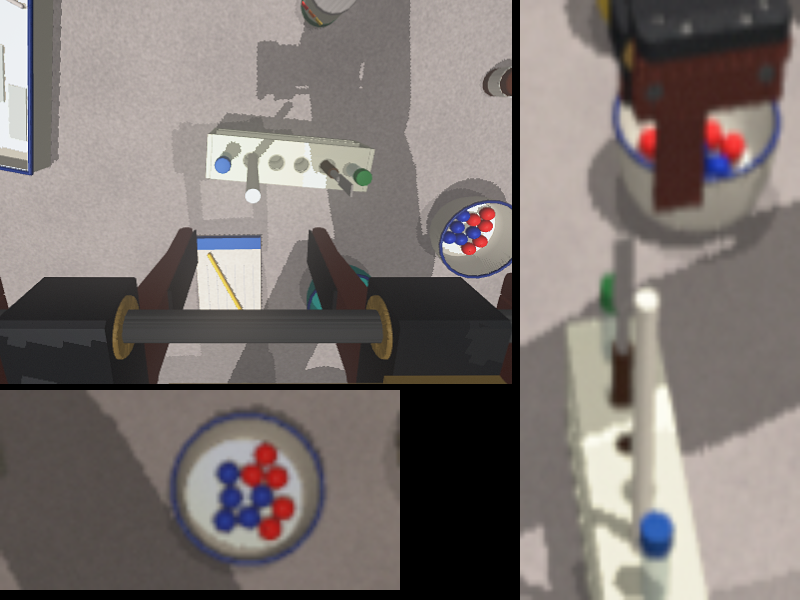

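```bash
python3 - <<'E'
from h import *
from scipy.spatial.distance import cdist
i=get_image("top").astype(int);yy,xx=np.mgrid[:384,:512]
ok=np.hypot(xx-283.7,yy-209)<19;c={}
for k,m in(("r",i[...,2]>1.5*i[...,0]+15),("b",i[...,0]>1.35*i[...,2]+8)):
  P=np.c_[xx[ok&m],yy[ok&m]].astype(np.float32)
  e,l,q=cv2.kmeans(P,5,None,(3,100,.01),20,2);print(np.bincount(l.ravel()))
  c[k]=np.array([onz("top",p,16) for p in q])
D=cdist(c["r"],c["b"])-20;print(np.sort(D.min(1)).round(1),np.sort(D.min(0)).round(1))
g=np.array(sum([],list(c["r"]))) if 0 else 0
if (np.sort(D.min(1))[3]<8) and (np.sort(D.min(0))[3]<8): print("closing",get_obs()["t"]);close_job()
E
```

```text
[38 37 38 38 38]
[34 33 32 33 31]
[-0.5 -0.3 -0.3  0.  14.9] [-0.5 -0.3 -0.3  6.8 16.8]
closing 37.35
the job is handed in; nothing more can be done
```

I took the rod from the rack and stirred the beads about ten full turns round the bowl. I then stood the rod back in its own hole and handed the job in at about 37 s, with the gripper clear.

- **Mixing:** The job meets the stated limit of one bead of each colour left alone, but only just. In the last top view one red (gap 14.9 mm) and one blue (16.8 mm) had no neighbour of the other colour. The other eight were within 6.8 mm, against the 10 mm allowed. The wrist camera, looking obliquely at the same beads, gave up to 8 mm for those eight and the same one-of-each result. To the eye the two colours still lie mostly side by side. The mix also got worse in several mid-stir checks, so I kept stirring until it met the limit, though I stopped with time left.
- **Everything else:** The last views show all ten beads in the bowl, the bowl where it was to within about 2 mm, and the rod upright in its hole. The spatula and dropper bottle look undisturbed. The wrist force stayed near 1 N whenever I read it.

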